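Pack the pipette service case

TASK

Pack the pipette service kit: press the pipette handle, the T-shaped eight-channel head and the square test gauge fully home into their matching cutouts in the case's foam, in any order. When all three are in, stack the tray with the carrying handle on the case so that it locks between the four corner posts and sits level on all of them; let go, and leave the other things on the bench where they are, upright.

Things in the scene. Friction and masses are not known exactly. Their poses are not given: they have to be found in the camera images.
- handle_mid (a point): Pipette handle, white plastic, a straight bar 28 mm wide (along x) and 140 mm long (along y), centred on this point, with a finger hook at its -y end: a block that sticks out 22 mm to +x, over the last 24 mm. 42 mm tall; its bottom 4 mm is 1.5 mm narrower all round as a lead-in. The point is half-way up (21 mm above its underside); z is up. About 0.16 kg.
- head_mid (a point): Eight-channel pipette head, white plastic, T-shaped. The stem is 28 mm wide (along x) and runs from y = -28 to +20 mm of this point; the bar of the T is 100 mm long (along x, centred) and 26 mm wide, from y = +20 to +46 mm. 42 mm tall; its bottom 4 mm is 1.5 mm narrower all round as a lead-in. The point is half-way up (21 mm above its underside); z is up. About 0.18 kg. The stem is the place to grip.
- gauge_mid (a point): Test gauge, steel, a square case 50 x 50 mm centred on this point with a round dial on its top, and a connection stub 18 mm wide that sticks out 36 mm to +x from the middle of one side. 42 mm tall; its bottom 4 mm is 1.5 mm narrower all round as a lead-in. The point is half-way up (21 mm above its underside); z is up. About 0.28 kg.
- slot_handle (a point): A cutout in the foam, with the part's outline and 2.5 mm clearance all round, 20 mm deep, so that a seated part stands 22 mm proud of the foam. The point is where the part's own point lies when it is fully home (31 mm above the bench, 1 mm above the foam's surface), with the same axes as the part when seated. Cutout for the pipette handle. Four springy foam ridges on the pocket's walls hold the part about 1 cm high until it is pressed down (5 to 20 N).
- slot_head (a point): A cutout in the foam, with the part's outline and 2.5 mm clearance all round, 20 mm deep, so that a seated part stands 22 mm proud of the foam. The point is where the part's own point lies when it is fully home (31 mm above the bench, 1 mm above the foam's surface), with the same axes as the part when seated. T-shaped cutout for the eight-channel head; the same springy ridges.
- slot_gauge (a point): A cutout in the foam, with the part's outline and 2.5 mm clearance all round, 20 mm deep, so that a seated part stands 22 mm proud of the foam. The point is where the part's own point lies when it is fully home (31 mm above the bench, 1 mm above the foam's surface), with the same axes as the part when seated. Cutout for the gauge; the same springy ridges.
- tray_grip (a point): Stacking tray, light grey plastic, 230 mm (x) by 200 mm (y), with a carrying handle over its middle. The point is the centre of the aluminium handle bar (20 mm wide along x, 108 mm long along y, 18 mm tall), 61 mm above the tray's underside; the tray's rim is 32 mm above its underside. Under the flange a plug of 208 x 178 mm, 8 mm deep, fits between the case's corner posts; its lowest 3 mm is 204 x 174 mm. About 0.5 kg. The same either way round (half a turn).
- stack_place (a point): Where the tray's handle centre lies when the tray is stacked on the case (117 mm above the bench, over the case's middle), with the tray's axes. The case is light grey, 230 mm (x) by 200 mm (y), fixed to the bench, filled with black foam whose surface is 30 mm above the bench. Four L-shaped corner posts rise to 64 mm, with 214 x 184 mm between their inner faces; the tray's flange rests on their tops, its plug 4 mm above the seated parts (52 mm).
- jar: Bystander: a white jar, 48 mm across, 70 mm tall. Origin at its underside's centre.
- beaker: Bystander: a clear glass beaker, 56 mm across, 75 mm tall. Origin at its underside's centre.
- bottle: Bystander: an amber bottle, 64 mm across, 130 mm tall. Origin at its underside's centre.
- tipbox: Bystander: a clear box of pipette tips, 85 x 120 x 55 mm. Origin at its underside's centre.
- plate: Bystander: a flat clear well plate, 85 x 127 x 14 mm. Origin at its underside's centre.
- driver: Bystander: a screwdriver, 160 mm long, lying on the bench; its origin is on its length.
Not all that is in view belongs to the job. What is shaped like the part that bears head_mid but purple, red or yellow is not meant.

How it is judged:
By the outcome, as a careful person would: the job done as asked, in the order asked, and still so for the second after the job is handed in, with the robot touching nothing.
It also fails if it takes over 72 s, if anything falls off the work surface, if the arm or the gripper's body presses on something with over 40 N, if the wrist force passes 120 N, or if a joint passes its speed limit or range.

ROBOT

A 7-joint arm with a two-finger parallel gripper is mounted at the origin on the work surface. World frame = base frame: x ahead of the robot, y to its left, z up, the work surface at z = 0. Lengths are in m, angles in rad, forces in N, time in s.
With the tool pointing down it reaches from about 0.4 to 0.85 m from the base axis. Payload 10.4 kg.
Tool frame: the origin (TCP) lies on the mounting face of the last link; the fingertips stand r.tips_ahead ahead of it and the grasp point (between the pads) lies 164 mm ahead of it (r.tips_ahead is the distance from the TCP to the fingertips, in m); z points along the fingers, y is the line along which they close (so a half turn about z gives the same grasp; the last joint's range is limited). The gripper opens to 87 mm and grips with 3 to 60 N. Pads are 19 mm wide; open, the fingers measure 117 mm over their backs; the gripper's body (75 mm by 190 mm) begins 51 mm behind the grasp point.
Start: joints at [-1.199, 0.332, -0.065, 1.46, 0.022, 1.35, -0.088], TCP at [0.24, 0.577, 0.405] pointing down, gripper open.
Joint ranges: [-2.6, 2.6], [-0.5, 2.12], [-1.47, 1.34], [0.16, 2.42], [-1.27, 4.41], [0.06, 2.06], [-2.6, 2.6]. Speed limits (rad/s): [2.22, 2.22, 2.79, 2.79, 3.14, 3.14, 3.14].

INTERFACE

Orientations are given as a unit quaternion [x, y, z, w].
In Python, from bench import telemetry, imaging, job, r gives the robot as it stands.
- The arm moves only by the tool move_arm, never from a script. Its argument "steps" is a list of rows, each an object of numbers: "dx", "dy", "dz": the shift along the tool's x, y, z in cm; "spin": the turn about the tool's z in rad. In form: [{"dx": .., "dy": .., "dz": .., "spin": ..}, ...]. A call has 1 to 12 rows; each row shifts and turns the commanded pose from where the row before left it, along the tool's axes as they then stand; what a row does not reach is not made up. A row lasts 1/10 s, in which the tool goes at most 50 mm and 8.59 degrees, less where a joint would pass 70% of its speed; a pose out of reach is approached as far as the arm can. A call with a gripper value outside its range is refused whole. "claw" is the finger opening in cm, from 0 to 8.7, set as the call begins (left out, the last holds). The fingers move at their own pace and stop on an object; "squeeze" is the grip in N (left out, the last holds). Time passes only in rows, so rows that do not move let the fingers close. It gives the time, the measured TCP pose, the force, the opening and the grip force at its end, in the units of the state.
- telemetry.read_state(): the state, without advancing time (a new reading comes with each control period).
- imaging.camera(name): name is "scene" or "side" or "wrist"; returns a dict with "img" (384x512x3 uint8, red, green, blue), "camera_matrix" (3x3 intrinsics, pixels), "R" (3x3) and "t" (3): a world point X has camera coordinates R X + t. Camera axes: x right, y down, z forward; pixel columns grow to the right and rows downward; lengths in m; the calibration is good to about 2 mm. A picture is of the moment at which its call begins. There is no depth.
- job.close_job(): hands the job in; it is judged then, once.
The state is a dict: "time": time; "joint_positions": joint angles; "joint_vel": joint speeds; "joint_torque": joint torques, N m; "ee_pos": TCP position; "eef_rot": TCP orientation; "ft_force": force on the tool from outside, world axes, zero at the start; "torque": the same for the moment, N m; "width": finger opening in m; "grip_force": force on a finger pad.
Only numpy, scipy, OpenCV 4.12 (cv2) and the standard library are available. Lean on these libraries where they do the work, as an engineer would, in place of code of your own. Each camera call takes 0.05 s, during which the arm holds its last target. There are 200 camera calls.

## Working session

There is one attempt and no reset: what is moved stays moved. The work goes in short steps, Python scripts to look and compute and a tool call to move; the robot and the scene stay as the last step left them, time stands still between calls to the robot, and variables do not carry over. Pictures are saved under pics/ and viewed, at most 13 in all, crops included, and the job is handed in when it is done.

Besides the shell and the picture viewer there is one more tool, called after "Call:" as name(argument=value, ...) on one line, values as JSON. move_arm: Moves the arm, as the interface text tells. Its arguments: {"type":"object","properties":{"steps":{"type":"array","items":{"type":"object","properties":{"dx":{"type":"number"},"dy":{"type":"number"},"dz":{"type":"number"},"spin":{"type":"number"}}}},"claw":{"type":"number"},"squeeze":{"type":"number"}},"required":["steps"]}

```bash
ls; mkdir -p pics
python3 - <<'E'
from bench import telemetry, imaging, job, r
import cv2,pickle
s=telemetry.read_state();print(s,r.tips_ahead)
for n in("scene","side"):
    c=imaging.camera(n);pickle.dump(c,open(f"pics/{n}0.pkl","wb"))
    cv2.imwrite(f"pics/{n}0.png",cv2.resize(c["img"][:,:,::-1],(800,600),interpolation=cv2.INTER_CUBIC))
    print(n,c["camera_matrix"],c["R"],c["t"])
E
```

```text
pics
{'time': 0.0, 'joint_positions': array([-1.1986091 ,  0.33286536, -0.06470183,  1.46094818,  0.02160626,
        1.34991311, -0.08853969]), 'joint_vel': array([-0.00076242,  0.0005337 ,  0.00049309,  0.00158965, -0.00096905,
       -0.00058506,  0.00135543]), 'joint_torque': array([ 5.99942687e-04, -6.23241591e+01,  2.50440772e-02, -3.89914477e+01,
       -6.13704720e-02,  3.94075038e-02,  1.08311754e-04]), 'ee_pos': array([0.24032556, 0.5768024 , 0.40395455]), 'eef_rot': array([ 1.96121751e-01,  9.80579289e-01, -7.11423917e-04, -1.04860656e-04]), 'ft_force': array([-0.73221695, -0.77697004, -0.69098796]), 'torque': array([-0.00176269,  0.01530662,  0.02632552]), 'grip_force': 0.0, 'width': 0.08692586050396044} 0.1822
scene [[363.64959254   0.         255.84665086]
 [  0.         363.64959254 190.1042014 ]
 [  0.           0.           1.        ]] [[-0.07184839  0.99738778 -0.00744452]
 [ 0.7027518   0.04532445 -0.70998986]
 [-0.70779779 -0.05624328 -0.70417255]] [ 0.01126457 -0.29891555  1.41460006]
side [[347.25298985   0.         253.10074108]
 [  0.         347.25298985 186.77519473]
 [  0.           0.           1.        ]] [[ 0.92369023 -0.38279904 -0.01616336]
 [-0.20027786 -0.44644435 -0.87211021]
 [ 0.32662691  0.80879685 -0.48904245]] [-0.45811658  0.2111919   0.68381592]
```

View pics/scene0.png

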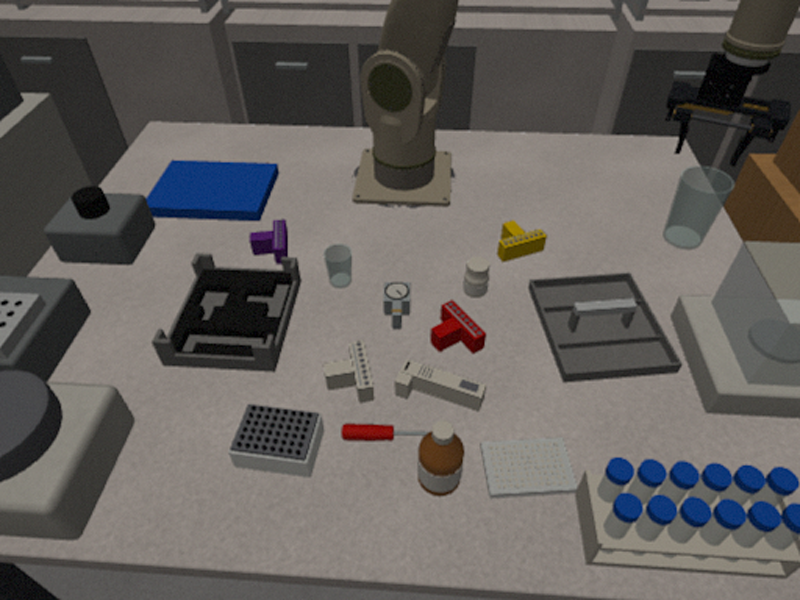

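View pics/side0.png

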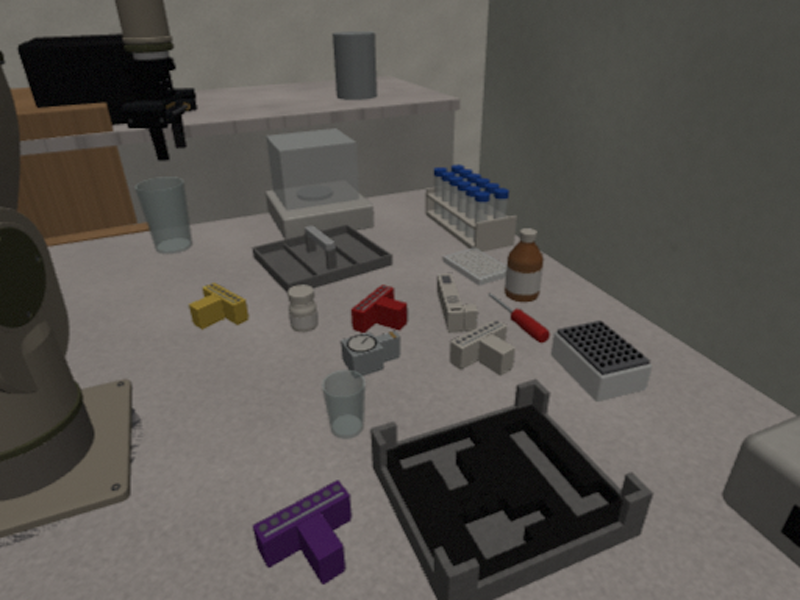

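The scene view (800x600 px) shows:
- **Head candidates:** white T at (350,372), red T at (460,328), yellow T at (520,240), purple T at (270,240). I choose the white one.
- **Other job parts:** white handle at (440,383), gauge at (397,300), tray at (603,325), case at (230,318).

The side view agrees, with the white T at (483,347).

```bash
cat > h.py <<'E'
import numpy as np,cv2,pickle
from scipy.spatial.transform import Rotation as Ro
def back(c,uv,z):
    uv=np.atleast_2d(np.asarray(uv,float)); R,t=c["R"],c["t"]
    d=np.c_[uv,np.ones(len(uv))]@np.linalg.inv(c["camera_matrix"]).T@R
    o=-R.T@t
    return o+d*((z-o[2])/d[:,2])[:,None]
def proj(c,X):
    p=(np.atleast_2d(X)@c["R"].T+c["t"])@c["camera_matrix"].T
    return p[:,:2]/p[:,2:]
def rect(c,z,x0,x1,y0,y1,s):
    """top-down view of plane z: col = (y1-y)*s, row=(x1-x)*s  (x up, y left)"""
    w,h=int((y1-y0)*s),int((x1-x0)*s)
    W=np.array([[x1,y1,z],[x1,y0,z],[x0,y0,z],[x0,y1,z]])
    H=cv2.getPerspectiveTransform(np.float32(proj(c,W)),np.float32([[0,0],[w,0],[w,h],[0,h]]))
    return cv2.warpPerspective(c["img"][:,:,::-1],H,(w,h),flags=cv2.INTER_CUBIC)
E
python3 - <<'E'
from h import *
c=pickle.load(open("pics/scene0.pkl","rb"))
k=.64
for n,uv,z in [("head bar ends",[(358,343),(368,390)],.042),("head stem",[(326,367)],.042),("handle ends",[(402,368),(483,393)],.042),("gauge",[(397,291),(396,318)],.042),("case posts top",[(203,258),(290,260),(165,335),(278,347)],.064),("tray bar",[(573,306),(634,304)],.061),("tray rim",[(530,280),(628,276),(677,367),(567,376)],.032),("jar",[(475,290)],0),("beaker",[(340,282)],0),("bottle",[(440,485)],0),("tall beaker",[(685,240)],0)]:
    print(n,back(c,np.array(uv)*k,z)[:,:2].round(3).tolist())
p=rect(c,.042,.35,.85,-.5,.4,800)
s=rect(c,.042,.55,.8,-.2,.15,1600);cv2.imwrite("pics/crop1.png",s)
from bench import imaging
w=imaging.camera("wrist");print(w["R"],w["t"],w["camera_matrix"], -w["R"].T@w["t"])
E
```

```text
head bar ends [[0.583, -0.041], [0.679, -0.013]]
head stem [[0.638, -0.087]]
handle ends [[0.632, 0.038], [0.673, 0.17]]
gauge [[0.451, 0.016], [0.52, 0.02]]
case posts top [[0.406, -0.365], [0.401, -0.194], [0.605, -0.366], [0.619, -0.168]]
tray bar [[0.488, 0.332], [0.476, 0.441]]
tray rim [[0.393, 0.27], [0.37, 0.46], [0.591, 0.494], [0.622, 0.309]]
jar [[0.395, 0.167]]
beaker [[0.389, -0.104]]
bottle [[0.811, 0.106]]
tall beaker [[0.209, 0.624]]
[[ 0.3840693   0.92330272 -0.00169239]
 [ 0.8874582  -0.36865191  0.27661111]
 [ 0.25477188 -0.10773976 -0.96098045]] [-0.62343646 -0.03508614  0.38995289] [[268.76716452   0.         256.23608571]
 [  0.         268.76716452 189.09361864]
 [  0.           0.           1.        ]] [0.17123126 0.60469944 0.38338722]
```

View pics/crop1.png

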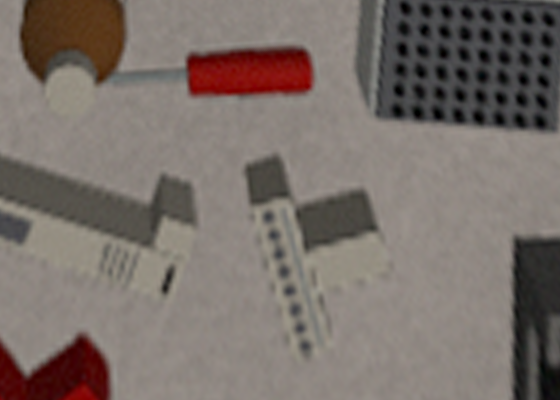

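The crop (8 px = 5 mm) shows the white T, its bar running from (268,205) to (312,350) and its stem toward (375,255). That is the intended head. Next I move over the parts for a close wrist view.

Call:
move_arm(steps=[{"dx": -3.4,"dy": -2.5},{"dx": -3.4,"dy": -2.5},{"dx": -3.4,"dy": -2.5},{"dx": -3.4,"dy": -2.5},{"dx": -3.4,"dy": -2.5},{"dx": -3.4,"dy": -2.5},{"dx": -3.4,"dy": -2.5},{"dx": -3.4,"dy": -2.5},{"dx": -3.4,"dy": -2.5},{"dx": -3.4,"dy": -2.5},{"dx": -3.4,"dy": -2.5},{"dx": -3.4,"dy": -2.5}])

```text
$.steps[0]: bad value
```

Call:
move_arm(steps=[{"dx": -3.4,"dy": -2.5},{"dx": -3.4,"dy": -2.5},{"dx": -3.4,"dy": -2.5},{"dx": 0},{"dx": 0},{"dx": 0}])

```text
$.steps[0]: bad value
```

Call:
move_arm(steps=[{"dx": -3.4,"dy": -2.5,"dz": 0,"spin": 0},{"dx": -3.4,"dy": -2.5,"dz": 0,"spin": 0},{"dx": -3.4,"dy": -2.5,"dz": 0,"spin": 0},{"dx": -3.4,"dy": -2.5,"dz": 0,"spin": 0},{"dx": -3.4,"dy": -2.5,"dz": 0,"spin": 0},{"dx": -3.4,"dy": -2.5,"dz": 0,"spin": 0},{"dx": -3.4,"dy": -2.5,"dz": 0,"spin": 0},{"dx": -3.4,"dy": -2.5,"dz": 0,"spin": 0},{"dx": -3.4,"dy": -2.5,"dz": 0,"spin": 0},{"dx": -3.4,"dy": -2.5,"dz": 0,"spin": 0},{"dx": -3.4,"dy": -2.5,"dz": 0,"spin": 0},{"dx": -3.4,"dy": -2.5,"dz": 0,"spin": 0}])

```text
time: 1.35
ee_pos: [0.5021, 0.1414, 0.4048]
eef_rot: [0.196, 0.981, 0.0, 0.0]
ft_force: [0.9, 0.6, -0.0]
width: 0.087
grip_force: 0.0
```

Call:
move_arm(steps=[{"dx": -3.4,"dy": -2.5,"dz": 0,"spin": 0},{"dx": -3.4,"dy": -2.5,"dz": 0,"spin": 0},{"dx": -2,"dy": -1.5,"dz": 0,"spin": 0},{"dx": 0,"dy": 0,"dz": 0,"spin": 0},{"dx": 0,"dy": 0,"dz": 0,"spin": 0},{"dx": 0,"dy": 0,"dz": 0,"spin": 0}])

```text
time: 1.95
ee_pos: [0.5575, 0.0505, 0.4045]
eef_rot: [0.195, 0.981, 0.0, -0.0]
ft_force: [0.2, 0.5, 0.4]
width: 0.0869
grip_force: 0.0
```

```bash
cat >> h.py <<'E'
def shot(n):
    from bench import telemetry, imaging
    s=telemetry.read_state(); c=imaging.camera("wrist"); c["s"]=s
    pickle.dump(c,open(f"pics/{n}.pkl","wb")); print(s["time"],s["ee_pos"].round(4)); return c
def ld(n): return pickle.load(open(f"pics/{n}.pkl","rb"))
E
python3 - <<'E'
from h import *
c=shot("w1");cv2.imwrite("pics/w1.png",rect(c,.042,.38,.76,-.2,.3,1500))
E
```

```text
1.95 [0.5575 0.0505 0.4045]
```

View pics/w1.png

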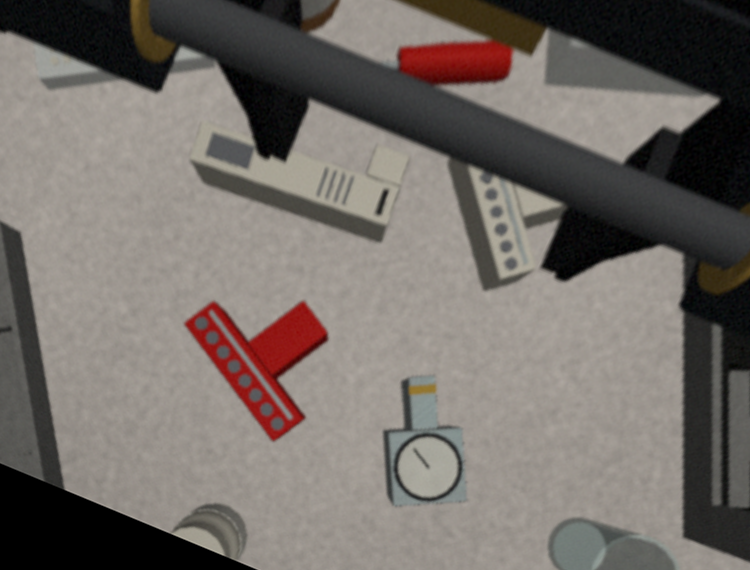

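Call:
move_arm(steps=[{"dx": -3,"dy": -3,"dz": 0,"spin": 0},{"dx": -3,"dy": -3,"dz": 0,"spin": 0},{"dx": -2.5,"dy": -3.5,"dz": 0,"spin": 0},{"dx": -1,"dy": -4,"dz": 0,"spin": 0},{"dx": -0.5,"dy": -4,"dz": 0,"spin": 0},{"dx": 0,"dy": -4,"dz": 0,"spin": 0},{"dx": 0,"dy": -4,"dz": 0,"spin": 0},{"dx": 0,"dy": -4,"dz": 0,"spin": 0},{"dx": 0,"dy": 0,"dz": 0,"spin": 0},{"dx": 0,"dy": 0,"dz": 0,"spin": 0},{"dx": 0,"dy": 0,"dz": 0,"spin": 0}])

```text
time: 3.1
ee_pos: [0.5375, -0.2597, 0.4046]
eef_rot: [0.195, 0.981, 0.0, 0.0]
ft_force: [0.3, 0.7, -0.8]
width: 0.0872
grip_force: 0.0
```

Wrist view rectified on z = 42 mm (1500 px/m): gauge at (427,466) with its stub pointing up, handle at (298,180), white head partly hidden at (500,225), red T at (255,370). The gripper hides the far side, so I shift 12 cm before imaging the case.

Call:
move_arm(steps=[{"dx": -4,"dy": 0,"dz": 0,"spin": 0},{"dx": -4,"dy": 0,"dz": 0,"spin": 0},{"dx": -4,"dy": 0,"dz": 0,"spin": 0},{"dx": 0,"dy": 0,"dz": 0,"spin": 0},{"dx": 0,"dy": 0,"dz": 0,"spin": 0},{"dx": 0,"dy": 0,"dz": 0,"spin": 0}])

```text
time: 3.7
ee_pos: [0.6473, -0.3067, 0.4051]
eef_rot: [0.196, 0.981, 0.0, 0.0]
ft_force: [0.5, 0.2, 0.0]
width: 0.0869
grip_force: 0.0
```

Run:
```python
from h import *
c=shot("w2");cv2.imwrite("pics/w2.png",rect(c,.03,.36,.66,-.42,-.05,2000))
```

```text
3.7 [ 0.6473 -0.3067  0.4051]
```

View pics/w2.png

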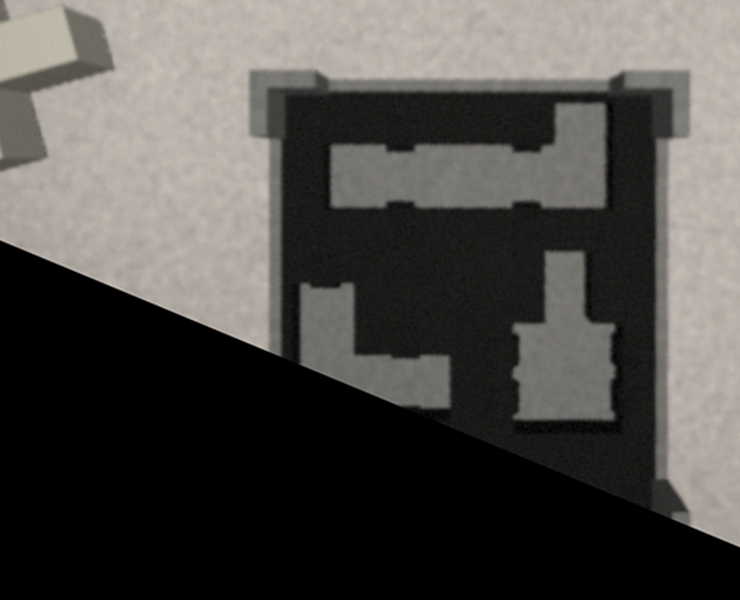

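The view rectified on the foam plane shows the case axis-aligned: left edge at column 270, right edge at column 667, top edge at row 80. The handle slot is at (469,176), the gauge slot at (567,378) with its stub up, and the head slot is partly cut off at (330,370). I take one more shot for the cut-off part.

Call:
move_arm(steps=[{"dx": 3.5,"dy": -0.7,"dz": 0,"spin": 0},{"dx": 3.5,"dy": -0.7,"dz": 0,"spin": 0},{"dx": 3,"dy": -0.6,"dz": 0,"spin": 0},{"dx": 0,"dy": 0,"dz": 0,"spin": 0},{"dx": 0,"dy": 0,"dz": 0,"spin": 0},{"dx": 0,"dy": 0,"dz": 0,"spin": 0}])

```text
time: 4.35
ee_pos: [0.5478, -0.2871, 0.4054]
eef_rot: [0.196, 0.981, 0.0, 0.001]
ft_force: [-0.4, -0.2, -0.0]
width: 0.0873
grip_force: 0.0
```

Run:
```python
from h import *
c=shot("w3");print(c["s"]["joint_positions"].round(2),(-c["R"].T@c["t"]).round(4))
cv2.imwrite("pics/w3.png",rect(c,.03,.36,.6,-.42,-.1,2500))
```

```text
4.35 [ 0.5478 -0.2871  0.4054]
[-0.05  0.35  0.59  1.51 -0.2   1.34  1.73] [ 0.4787 -0.2593  0.3846]
```

View pics/w3.png

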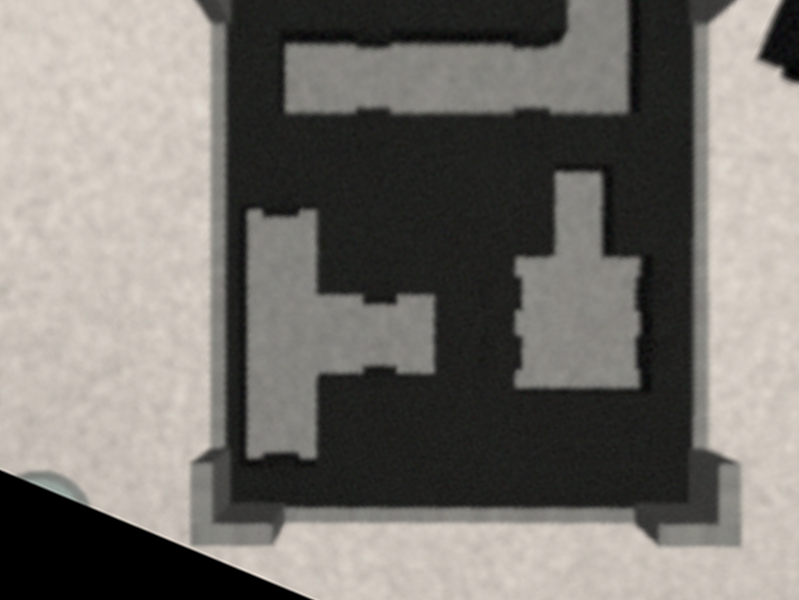

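The case is fully measured. Slot points: handle (.5715,-.284), head (.4655,-.244), gauge (.471,-.3337). Stack place is (.5057,-.284), and every yaw is 0. Next I spin the tool so its y lies along world x, then image the head and handle from close.

Call:
move_arm(steps=[{"dx": 0,"dy": 0,"dz": 0,"spin": 0.147},{"dx": 0,"dy": 0,"dz": 0,"spin": 0.147},{"dx": 0,"dy": 0,"dz": 0,"spin": 0.147},{"dx": 0,"dy": 0,"dz": 0,"spin": 0.147},{"dx": 0,"dy": 0,"dz": 0,"spin": 0.147},{"dx": 0,"dy": 0,"dz": 0,"spin": 0.147},{"dx": 0,"dy": 0,"dz": 0,"spin": 0.147},{"dx": 0,"dy": 0,"dz": 0,"spin": 0.148},{"dx": 4.2,"dy": 2,"dz": 0,"spin": 0},{"dx": 4.2,"dy": 2,"dz": 0,"spin": 0},{"dx": 4.2,"dy": 2,"dz": 0,"spin": 0},{"dx": 4.2,"dy": 2,"dz": 0,"spin": 0}])

```text
time: 5.6
ee_pos: [0.6288, -0.1176, 0.4046]
eef_rot: [0.707, 0.707, -0.0, 0.0]
ft_force: [0.3, -0.4, -0.0]
width: 0.0872
grip_force: 0.0
```

Call:
move_arm(steps=[{"dx": 0,"dy": 0,"dz": 0,"spin": 0},{"dx": 0,"dy": 0,"dz": 0,"spin": 0},{"dx": 0,"dy": 0,"dz": 0,"spin": 0}])

```text
time: 5.9
ee_pos: [0.6275, -0.121, 0.4047]
eef_rot: [0.708, 0.706, -0.0, 0.0]
ft_force: [-1.1, -0.1, 0.5]
width: 0.0872
grip_force: 0.0
```

Run:
```python
from h import *
c=shot("w4");print((-c["R"].T@c["t"]).round(4))
```

```text
5.9 [ 0.6275 -0.121   0.4047]
[ 0.6285 -0.0464  0.3839]
```

Call:
move_arm(steps=[{"dx": 4,"dy": -0.5,"dz": 0,"spin": 0},{"dx": 4,"dy": -0.5,"dz": 0,"spin": 0},{"dx": 4,"dy": -0.5,"dz": 0,"spin": 0},{"dx": 0,"dy": 0,"dz": 0,"spin": 0},{"dx": 0,"dy": 0,"dz": 0,"spin": 0},{"dx": 0,"dy": 0,"dz": 0,"spin": 0}])

```text
time: 6.55
ee_pos: [0.6126, -0.002, 0.405]
eef_rot: [0.709, 0.706, -0.0, 0.0]
ft_force: [-0.3, -0.9, 0.7]
width: 0.087
grip_force: 0.0
```

Run:
```python
from h import *
c=shot("w5");print((-c["R"].T@c["t"]).round(4))
a=rect(ld("w4"),.042,.56,.72,-.11,.09,2000)
b=rect(c,.042,.42,.72,-.03,.19,2000)
im=np.zeros((600,800,3),np.uint8);im[:320,:400]=a;im[:600,400:800]=b[:,:400]
print(b.shape);cv2.imwrite("pics/w45.png",im)
```

```text
6.55 [ 0.6126 -0.002   0.405 ]
[0.6139 0.0726 0.3843]Traceback (most recent call last):
  File "<stdin>", line 5, in <module>
ValueError: could not broadcast input array from shape (319,400,3) into shape (320,400,3)
```

```bash
sed -i 's/w,h=int((y1-y0)\*s),int((x1-x0)\*s)/w,h=round((y1-y0)*s),round((x1-x0)*s)/' h.py
python3 - <<'E'
from h import *
a=rect(ld("w4"),.042,.56,.72,-.11,.09,2000)
b=rect(ld("w5"),.042,.42,.72,-.01,.19,2000)
im=np.zeros((600,800,3),np.uint8);im[:320,:400]=a;im[:,400:]=b
cv2.imwrite("pics/w45.png",im)
E
```

```text
(no output)
```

View pics/w45.png

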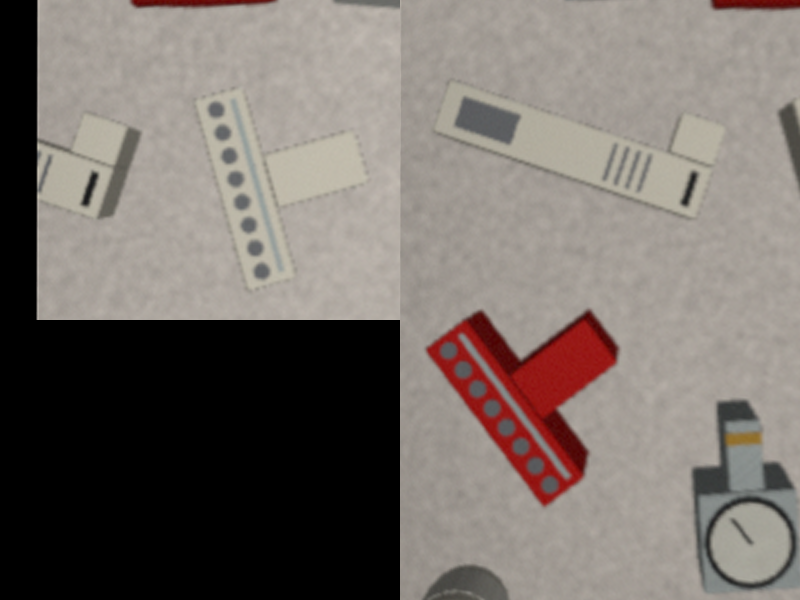

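Left panel shows the white head: bar corners (195,98), (243,87), (296,274), (250,291), stem end at (361,156). Pose (.6353,-.0648), yaw 15.85°, and the 79 mm length checks.

Right panel shows the handle centre at (572,148), giving (.6458,.1037), yaw -18.4°. The gauge is at (750,541), giving (.4495,.0148), yaw about 3.4°. I go for the head first.

Call:
move_arm(steps=[{"dx": -3.4,"dy": 1.2,"dz": 0,"spin": 0},{"dx": -3.4,"dy": 1.2,"dz": 0,"spin": 0},{"dx": 0,"dy": 0,"dz": 3,"spin": -0.14},{"dx": 0,"dy": 0,"dz": 4,"spin": -0.14},{"dx": 0,"dy": 0,"dz": 4,"spin": 0},{"dx": 0,"dy": 0,"dz": 3,"spin": 0},{"dx": 0,"dy": 0,"dz": 0,"spin": 0},{"dx": 0,"dy": 0,"dz": 0,"spin": 0},{"dx": 0,"dy": 0,"dz": 0,"spin": 0}], claw=6, squeeze=50)

```text
time: 7.5
ee_pos: [0.6374, -0.0687, 0.267]
eef_rot: [0.602, 0.798, 0.001, 0.001]
ft_force: [0.6, -0.8, 0.0]
width: 0.0601
grip_force: 0.0
```

Call:
move_arm(steps=[{"dx": -0.1,"dy": -0.1,"dz": 3,"spin": 0},{"dx": 0,"dy": 0,"dz": 2,"spin": 0},{"dx": 0,"dy": 0,"dz": 1.1,"spin": 0},{"dx": 0,"dy": 0,"dz": 0,"spin": 0},{"dx": 0,"dy": 0,"dz": 0,"spin": 0}])

```text
time: 8.0
ee_pos: [0.6366, -0.0692, 0.2052]
eef_rot: [0.602, 0.799, 0.001, 0.001]
ft_force: [-0.2, -0.4, 1.1]
width: 0.0598
grip_force: 0.0
```

Call:
move_arm(steps=[{"dx": 0,"dy": 0,"dz": 0,"spin": 0},{"dx": 0,"dy": 0,"dz": 0,"spin": 0},{"dx": 0,"dy": 0,"dz": 0,"spin": 0},{"dx": 0,"dy": 0,"dz": 0,"spin": 0},{"dx": 0,"dy": 0,"dz": 0,"spin": 0},{"dx": 0,"dy": 0,"dz": 0,"spin": 0}], claw=0)

```text
time: 8.6
ee_pos: [0.636, -0.069, 0.2039]
eef_rot: [0.602, 0.799, 0.0, 0.0]
ft_force: [-0.2, 0.1, 1.8]
width: 0.0278
grip_force: 50.0
```

Call:
move_arm(steps=[{"dx": 0,"dy": 0,"dz": -3,"spin": 0},{"dx": 0,"dy": 0,"dz": -4,"spin": 0},{"dx": 0,"dy": 0,"dz": -3,"spin": 0.139},{"dx": 0,"dy": 0,"dz": -2,"spin": 0.139},{"dx": -3,"dy": -2.85,"dz": 0,"spin": 0},{"dx": -3,"dy": -2.85,"dz": 0,"spin": 0},{"dx": -3,"dy": -2.85,"dz": 0,"spin": 0},{"dx": -3,"dy": -2.85,"dz": 0,"spin": 0},{"dx": -3,"dy": -2.85,"dz": 0,"spin": 0},{"dx": -3,"dy": -2.85,"dz": 0,"spin": 0},{"dx": 0,"dy": 0,"dz": 0,"spin": 0},{"dx": 0,"dy": 0,"dz": 0,"spin": 0}])

```text
time: 9.8
ee_pos: [0.4646, -0.2497, 0.3238]
eef_rot: [0.707, 0.707, 0.0, -0.0]
ft_force: [-0.2, 1.3, -2.5]
width: 0.0277
grip_force: 50.0
```

Call:
move_arm(steps=[{"dx": 0,"dy": 0,"dz": 3,"spin": 0},{"dx": 0,"dy": 0,"dz": 3,"spin": 0},{"dx": 0,"dy": 0,"dz": 1,"spin": 0},{"dx": 0,"dy": 0,"dz": 0,"spin": 0},{"dx": 0,"dy": 0,"dz": 0,"spin": 0},{"dx": 0,"dy": 0,"dz": 0,"spin": 0}])

```text
time: 10.4
ee_pos: [0.4658, -0.2493, 0.255]
eef_rot: [0.707, 0.708, 0.001, 0.001]
ft_force: [-0.1, 1.0, -1.4]
width: 0.0274
grip_force: 50.0
```

Call:
move_arm(steps=[{"dx": 0.08,"dy": 0,"dz": 1,"spin": 0},{"dx": 0,"dy": 0,"dz": 1,"spin": 0},{"dx": 0,"dy": 0,"dz": 0.5,"spin": 0},{"dx": 0,"dy": 0,"dz": 0,"spin": 0},{"dx": 0,"dy": 0,"dz": 0,"spin": 0}])

```text
time: 10.9
ee_pos: [0.4651, -0.2485, 0.2286]
eef_rot: [0.707, 0.707, -0.0, -0.0]
ft_force: [-0.1, 0.6, -1.0]
width: 0.0274
grip_force: 50.0
```

Call:
move_arm(steps=[{"dx": 0,"dy": 0,"dz": 0.5,"spin": 0},{"dx": 0,"dy": 0,"dz": 0.5,"spin": 0},{"dx": 0,"dy": 0,"dz": 0.3,"spin": 0},{"dx": 0,"dy": 0,"dz": 0.2,"spin": 0},{"dx": 0,"dy": 0,"dz": 0,"spin": 0},{"dx": 0,"dy": 0,"dz": 0,"spin": 0}])

```text
time: 11.5
ee_pos: [0.4652, -0.2489, 0.2141]
eef_rot: [0.707, 0.707, 0.0, 0.0]
ft_force: [-2.1, -1.5, 5.1]
width: 0.0274
grip_force: 50.0
```

Call:
move_arm(steps=[{"dx": 0,"dy": 0,"dz": 0.1,"spin": 0},{"dx": 0,"dy": 0,"dz": 0.1,"spin": 0},{"dx": 0,"dy": 0,"dz": 0,"spin": 0},{"dx": 0,"dy": 0,"dz": 0,"spin": 0}])

```text
time: 11.9
ee_pos: [0.4654, -0.2491, 0.2136]
eef_rot: [0.707, 0.707, 0.001, 0.0]
ft_force: [-10.2, 4.5, 29.4]
width: 0.0279
grip_force: 50.0
```

Call:
move_arm(steps=[{"dx": 0,"dy": 0,"dz": 0,"spin": 0},{"dx": 0,"dy": 0,"dz": 0,"spin": 0},{"dx": 0,"dy": 0,"dz": 0,"spin": 0},{"dx": 0,"dy": 0,"dz": -1,"spin": 0},{"dx": 0,"dy": 0,"dz": -3,"spin": 0},{"dx": 0,"dy": 0,"dz": -3,"spin": 0},{"dx": 0,"dy": 0,"dz": -4,"spin": 0},{"dx": 0,"dy": 0,"dz": 0,"spin": 0},{"dx": 0,"dy": 0,"dz": 0,"spin": 0}], claw=5)

```text
time: 12.8
ee_pos: [0.4654, -0.2483, 0.3223]
eef_rot: [0.707, 0.708, 0.001, 0.001]
ft_force: [0.5, 0.1, -0.1]
width: 0.0502
grip_force: 0.0
```

Run:
```python
from h import *
from bench import telemetry
c=shot("w6"); print(telemetry.read_state()["ft_force"].round(1))
# predicted top-face corners of the seated head (z=.052), and if 10 mm high
P=np.array([[-.05,.046],[.05,.046],[.05,.02],[.014,.02],[.014,-.028],[-.014,-.028],[-.014,.02],[-.05,.02]])+[.4655,-.2441]
print(c["img"].mean())
im=cv2.resize(c["img"][:,:,::-1],(800,600),interpolation=cv2.INTER_CUBIC)
for z,col in((.052,(0,255,0)),(.062,(0,0,255))):
    q=proj(c,np.c_[P,np.full(8,z)])*800/512; cv2.polylines(im,[q.round().astype(int)],True,col,1)
cv2.imwrite("pics/w6.png",im)
```

```text
12.8 [ 0.4654 -0.2483  0.3223]
[-0.5  0.5  0.3]
126.4084235297309
```

View pics/w6.png

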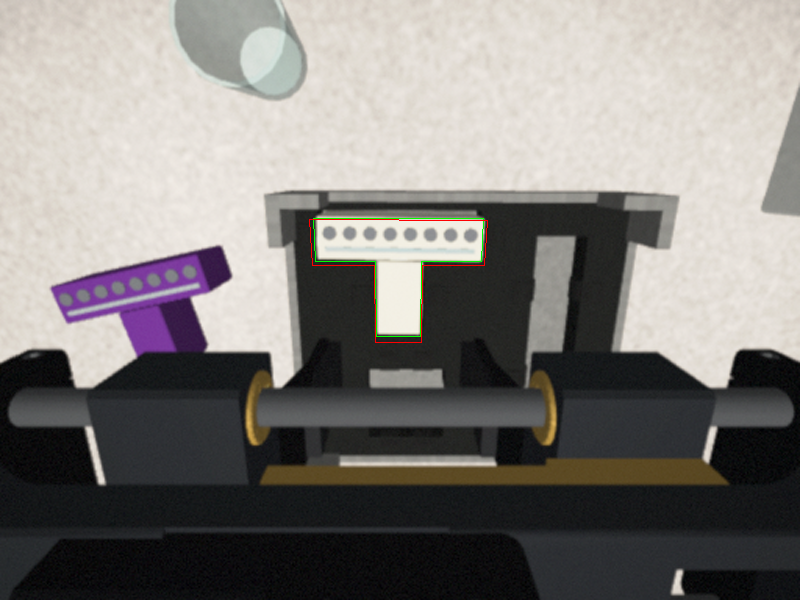

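The head's top face (316–484, 218–334) matches the seated outline at z = 52 mm, so it is home. Now the handle.

Call:
move_arm(steps=[{"dx": 3.9,"dy": 2,"dz": 0,"spin": 0},{"dx": 3.9,"dy": 2,"dz": 0,"spin": 0},{"dx": 3.9,"dy": 2,"dz": 0,"spin": 0},{"dx": 3.9,"dy": 2,"dz": 0,"spin": 0},{"dx": 3.9,"dy": 2,"dz": 0,"spin": 0},{"dx": 3.9,"dy": 2,"dz": 0,"spin": 0},{"dx": 3.9,"dy": 2,"dz": 0,"spin": 0},{"dx": 3.9,"dy": 2,"dz": 0,"spin": 0},{"dx": 4,"dy": 2,"dz": 0,"spin": 0},{"dx": 0,"dy": 0,"dz": 0,"spin": 0.107},{"dx": 0,"dy": 0,"dz": 0,"spin": 0.107},{"dx": 0,"dy": 0,"dz": 0,"spin": 0.107}], claw=5.5)

```text
time: 14.05
ee_pos: [0.6446, 0.104, 0.3196]
eef_rot: [0.812, 0.584, -0.001, -0.0]
ft_force: [0.3, 0.1, 0.5]
width: 0.0548
grip_force: 0.0
```

Call:
move_arm(steps=[{"dx": 0,"dy": 0,"dz": 3,"spin": 0},{"dx": 0,"dy": 0,"dz": 3,"spin": 0},{"dx": 0,"dy": 0,"dz": 0,"spin": 0},{"dx": 0,"dy": 0,"dz": 0,"spin": 0},{"dx": 0,"dy": 0,"dz": 0,"spin": 0}])

```text
time: 14.55
ee_pos: [0.6453, 0.1036, 0.2629]
eef_rot: [0.811, 0.585, 0.001, 0.0]
ft_force: [1.5, -0.1, -0.2]
width: 0.0548
grip_force: 0.0
```

Call:
move_arm(steps=[{"dx": 0,"dy": 0,"dz": 3,"spin": 0},{"dx": 0,"dy": 0,"dz": 2,"spin": 0},{"dx": 0,"dy": 0,"dz": 0.75,"spin": 0},{"dx": 0,"dy": 0,"dz": 0,"spin": 0},{"dx": 0,"dy": 0,"dz": 0,"spin": 0}])

```text
time: 15.05
ee_pos: [0.6454, 0.1037, 0.2058]
eef_rot: [0.811, 0.585, 0.001, 0.0]
ft_force: [-0.1, -0.4, 0.3]
width: 0.055
grip_force: 0.0
```

Call:
move_arm(steps=[{"dx": 0,"dy": 0,"dz": 0,"spin": 0},{"dx": 0,"dy": 0,"dz": 0,"spin": 0},{"dx": 0,"dy": 0,"dz": 0,"spin": 0},{"dx": 0,"dy": 0,"dz": 0,"spin": 0},{"dx": 0,"dy": 0,"dz": 0,"spin": 0},{"dx": 0,"dy": 0,"dz": 0,"spin": 0}], claw=0)

```text
time: 15.65
ee_pos: [0.6449, 0.1038, 0.2044]
eef_rot: [0.811, 0.585, 0.0, -0.0]
ft_force: [-0.5, -0.1, 2.1]
width: 0.0276
grip_force: 50.0
```

Call:
move_arm(steps=[{"dx": 0,"dy": 0,"dz": -3,"spin": 0},{"dx": 0,"dy": 0,"dz": -4,"spin": -0.107},{"dx": 0,"dy": 0,"dz": -4,"spin": -0.107},{"dx": 0,"dy": 0,"dz": -1,"spin": -0.107},{"dx": -4,"dy": -0.75,"dz": 0,"spin": 0},{"dx": -4,"dy": -0.75,"dz": 0,"spin": 0},{"dx": -4,"dy": -0.75,"dz": 0,"spin": 0},{"dx": -4,"dy": -0.75,"dz": 0,"spin": 0},{"dx": -4,"dy": -0.75,"dz": 0,"spin": 0},{"dx": -4,"dy": -0.75,"dz": 0,"spin": 0},{"dx": -4,"dy": -0.75,"dz": 0,"spin": 0},{"dx": -4,"dy": -0.75,"dz": 0,"spin": 0}])

```text
time: 16.85
ee_pos: [0.5845, -0.2177, 0.324]
eef_rot: [0.707, 0.707, 0.0, -0.0]
ft_force: [0.5, 0.3, -1.2]
width: 0.0272
grip_force: 50.0
```

Call:
move_arm(steps=[{"dx": -4,"dy": -0.75,"dz": 0,"spin": 0},{"dx": -2.8,"dy": -0.6,"dz": 0,"spin": 0},{"dx": 0,"dy": 0,"dz": 0,"spin": 0},{"dx": 0,"dy": 0,"dz": 3,"spin": 0},{"dx": 0,"dy": 0,"dz": 3,"spin": 0},{"dx": 0,"dy": 0,"dz": 1,"spin": 0},{"dx": 0,"dy": 0,"dz": 0,"spin": 0},{"dx": 0,"dy": 0,"dz": 0,"spin": 0},{"dx": 0,"dy": 0,"dz": 0,"spin": 0}])

```text
time: 17.75
ee_pos: [0.5722, -0.2845, 0.2558]
eef_rot: [0.707, 0.707, 0.001, 0.001]
ft_force: [-0.9, 0.4, -0.3]
width: 0.0276
grip_force: 50.0
```

Call:
move_arm(steps=[{"dx": 0,"dy": -0.05,"dz": 1,"spin": 0},{"dx": 0,"dy": 0,"dz": 1,"spin": 0},{"dx": 0,"dy": 0,"dz": 0.7,"spin": 0},{"dx": 0,"dy": 0,"dz": 0,"spin": 0},{"dx": 0,"dy": 0,"dz": 0,"spin": 0}])

```text
time: 18.25
ee_pos: [0.5711, -0.2843, 0.227]
eef_rot: [0.707, 0.707, -0.0, -0.0]
ft_force: [-0.3, -0.4, -1.7]
width: 0.0274
grip_force: 50.0
```

Call:
move_arm(steps=[{"dx": 0,"dy": 0,"dz": 0.5,"spin": 0},{"dx": 0,"dy": 0,"dz": 0.5,"spin": 0},{"dx": 0,"dy": 0,"dz": 0.2,"spin": 0},{"dx": 0,"dy": 0,"dz": 0.1,"spin": 0},{"dx": 0,"dy": 0,"dz": 0,"spin": 0},{"dx": 0,"dy": 0,"dz": 0,"spin": 0}])

```text
time: 18.85
ee_pos: [0.5711, -0.2851, 0.2154]
eef_rot: [0.707, 0.707, 0.0, 0.001]
ft_force: [-3.1, -0.3, 7.9]
width: 0.0275
grip_force: 50.0
```

Call:
move_arm(steps=[{"dx": 0,"dy": 0,"dz": 0.1,"spin": 0},{"dx": 0,"dy": 0,"dz": 0.1,"spin": 0},{"dx": 0,"dy": 0,"dz": 0.05,"spin": 0},{"dx": 0,"dy": 0,"dz": 0,"spin": 0},{"dx": 0,"dy": 0,"dz": 0,"spin": 0}])

```text
time: 19.35
ee_pos: [0.5712, -0.2853, 0.2144]
eef_rot: [0.707, 0.707, 0.0, 0.001]
ft_force: [-8.6, 4.1, 22.3]
width: 0.0279
grip_force: 50.0
```

Call:
move_arm(steps=[{"dx": 0,"dy": 0,"dz": 0,"spin": 0},{"dx": 0,"dy": 0,"dz": 0,"spin": 0},{"dx": 0,"dy": 0,"dz": 0,"spin": 0},{"dx": 0,"dy": 0,"dz": -1,"spin": 0},{"dx": 0,"dy": 0,"dz": -3,"spin": 0},{"dx": 0,"dy": 0,"dz": -4,"spin": 0},{"dx": 0,"dy": 0,"dz": -3,"spin": 0},{"dx": 0,"dy": 0,"dz": 0,"spin": 0},{"dx": 0,"dy": 0,"dz": 0,"spin": 0}], claw=5)

```text
time: 20.25
ee_pos: [0.571, -0.2843, 0.3222]
eef_rot: [0.707, 0.707, 0.0, 0.0]
ft_force: [-0.7, -0.5, -0.5]
width: 0.0497
grip_force: 0.0
```

Run:
```python
from h import *
c=shot("w7")
P=np.array([[-.014,-.07],[.036,-.07],[.036,-.046],[.014,-.046],[.014,.07],[-.014,.07]])+[.5713,-.2848]
im=cv2.resize(c["img"][:,:,::-1],(800,600),interpolation=cv2.INTER_CUBIC)
for z,col in((.052,(0,255,0)),(.062,(0,0,255))):
    q=proj(c,np.c_[P,np.full(6,z)])*800/512; cv2.polylines(im,[q.round().astype(int)],True,col,1)
cv2.imwrite("pics/w7.png",im)
# numeric: bright mask of the +y end of the handle
g=rect(c,.052,.53,.63,-.27,-.2,2000).mean(2); m=g>150
r,cc=np.nonzero(m); print("handle top visible: x",.63-r.max()/2000,.63-r.min()/2000,"ymax",-.2-cc.min()/2000)
```

```text
20.25 [ 0.571  -0.2843  0.3222]
handle top visible: x 0.5585 0.63 ymax -0.2
```

Call:
move_arm(steps=[{"dx": 3.75,"dy": -1.52,"dz": 0,"spin": 0},{"dx": 3.75,"dy": -1.52,"dz": 0,"spin": 0},{"dx": 3.75,"dy": -1.52,"dz": 0,"spin": 0},{"dx": 3.75,"dy": -1.52,"dz": 0,"spin": 0},{"dx": 3.75,"dy": -1.52,"dz": 0,"spin": 0},{"dx": 3.75,"dy": -1.52,"dz": 0,"spin": 0},{"dx": 3.75,"dy": -1.52,"dz": 0,"spin": 0},{"dx": 3.75,"dy": -1.52,"dz": 0,"spin": 0},{"dx": 0,"dy": 0,"dz": 0,"spin": 0.138},{"dx": 0,"dy": 0,"dz": 0,"spin": 0.138},{"dx": 0,"dy": 0,"dz": 0,"spin": 0.138},{"dx": 0,"dy": 0,"dz": 0,"spin": 0.138}], claw=7)

```text
time: 21.5
ee_pos: [0.4487, 0.0158, 0.3206]
eef_rot: [0.874, 0.486, -0.001, -0.0]
ft_force: [-0.0, 1.1, -0.0]
width: 0.0703
grip_force: 0.0
```

Call:
move_arm(steps=[{"dx": 0,"dy": 0,"dz": 0,"spin": 0.138},{"dx": 0,"dy": 0,"dz": 0,"spin": 0.138},{"dx": 0,"dy": 0,"dz": 0,"spin": 0.138},{"dx": 0,"dy": 0,"dz": 1,"spin": 0.138},{"dx": 0,"dy": 0,"dz": 2,"spin": 0.138},{"dx": 0,"dy": 0,"dz": 2,"spin": 0.138},{"dx": 0,"dy": 0,"dz": 1,"spin": 0.13},{"dx": 0,"dy": 0,"dz": 0,"spin": 0},{"dx": 0,"dy": 0,"dz": 0,"spin": 0},{"dx": 0,"dy": 0,"dz": 0,"spin": 0}])

```text
time: 22.5
ee_pos: [0.4494, 0.0157, 0.2621]
eef_rot: [0.999, 0.032, 0.0, -0.0]
ft_force: [0.3, -0.9, -0.5]
width: 0.0702
grip_force: 0.0
```

Call:
move_arm(steps=[{"dx": 0,"dy": 0.05,"dz": 3,"spin": 0},{"dx": 0,"dy": 0,"dz": 2,"spin": 0},{"dx": 0,"dy": 0,"dz": 0.7,"spin": 0},{"dx": 0,"dy": 0,"dz": 0,"spin": 0},{"dx": 0,"dy": 0,"dz": 0,"spin": 0}])

```text
time: 23.0
ee_pos: [0.4498, 0.0151, 0.2056]
eef_rot: [1.0, 0.031, 0.001, -0.0]
ft_force: [-0.2, -0.5, -0.2]
width: 0.0702
grip_force: 0.0
```

Call:
move_arm(steps=[{"dx": 0,"dy": 0,"dz": 0,"spin": 0},{"dx": 0,"dy": 0,"dz": 0,"spin": 0},{"dx": 0,"dy": 0,"dz": 0,"spin": 0},{"dx": 0,"dy": 0,"dz": 0,"spin": 0},{"dx": 0,"dy": 0,"dz": 0,"spin": 0}], claw=0, squeeze=60)

```text
time: 23.5
ee_pos: [0.4495, 0.0152, 0.2051]
eef_rot: [1.0, 0.031, 0.0, -0.0]
ft_force: [-1.2, 0.5, 6.2]
width: 0.0501
grip_force: 60.0
```

Call:
move_arm(steps=[{"dx": 0,"dy": 0,"dz": -3,"spin": 0},{"dx": 0,"dy": 0,"dz": -4,"spin": 0.062},{"dx": 0,"dy": 0,"dz": -5,"spin": 0},{"dx": 0.24,"dy": 3.87,"dz": 0,"spin": 0},{"dx": 0.24,"dy": 3.87,"dz": 0,"spin": 0},{"dx": 0.24,"dy": 3.87,"dz": 0,"spin": 0},{"dx": 0.24,"dy": 3.87,"dz": 0,"spin": 0},{"dx": 0.24,"dy": 3.87,"dz": 0,"spin": 0},{"dx": 0.24,"dy": 3.87,"dz": 0,"spin": 0},{"dx": 0.24,"dy": 3.87,"dz": 0,"spin": 0},{"dx": 0.24,"dy": 3.87,"dz": 0,"spin": 0},{"dx": 0.24,"dy": 3.87,"dz": 0,"spin": 0}])

```text
time: 24.7
ee_pos: [0.4708, -0.3344, 0.3241]
eef_rot: [1.0, 0.0, -0.0, -0.0]
ft_force: [0.9, 0.5, -2.4]
width: 0.0495
grip_force: 60.0
```

Call:
move_arm(steps=[{"dx": 0,"dy": 0,"dz": 0,"spin": 0},{"dx": 0,"dy": 0,"dz": 3,"spin": 0},{"dx": 0,"dy": 0,"dz": 3,"spin": 0},{"dx": 0,"dy": 0,"dz": 1,"spin": 0},{"dx": 0,"dy": 0,"dz": 0,"spin": 0},{"dx": 0,"dy": 0,"dz": 0,"spin": 0},{"dx": 0,"dy": 0,"dz": 0,"spin": 0}])

```text
time: 25.4
ee_pos: [0.4713, -0.3334, 0.2562]
eef_rot: [1.0, -0.0, 0.001, 0.0]
ft_force: [-0.5, -0.2, -1.6]
width: 0.0495
grip_force: 60.0
```

Call:
move_arm(steps=[{"dx": 0,"dy": 0,"dz": 1,"spin": 0},{"dx": 0,"dy": 0,"dz": 1,"spin": 0},{"dx": 0,"dy": 0,"dz": 0.7,"spin": 0},{"dx": 0,"dy": 0,"dz": 0,"spin": 0},{"dx": 0,"dy": 0,"dz": 0,"spin": 0}])

```text
time: 25.9
ee_pos: [0.4707, -0.333, 0.2274]
eef_rot: [1.0, -0.0, -0.0, -0.0]
ft_force: [-0.1, 1.0, -1.8]
width: 0.0497
grip_force: 60.0
```

Call:
move_arm(steps=[{"dx": 0,"dy": 0,"dz": 0.5,"spin": 0},{"dx": 0,"dy": 0,"dz": 0.5,"spin": 0},{"dx": 0,"dy": 0,"dz": 0.2,"spin": 0},{"dx": 0,"dy": 0,"dz": 0.1,"spin": 0},{"dx": 0,"dy": 0,"dz": 0,"spin": 0},{"dx": 0,"dy": 0,"dz": 0,"spin": 0}])

```text
time: 26.5
ee_pos: [0.4717, -0.3331, 0.2157]
eef_rot: [1.0, 0.0, 0.001, -0.0]
ft_force: [1.0, 4.2, 5.9]
width: 0.0494
grip_force: 60.0
```

Call:
move_arm(steps=[{"dx": 0,"dy": 0,"dz": 0.1,"spin": 0},{"dx": 0,"dy": 0,"dz": 0.1,"spin": 0},{"dx": 0,"dy": 0,"dz": 0.05,"spin": 0},{"dx": 0,"dy": 0,"dz": 0,"spin": 0},{"dx": 0,"dy": 0,"dz": 0,"spin": 0}])

```text
time: 27.0
ee_pos: [0.4717, -0.3334, 0.2151]
eef_rot: [1.0, 0.0, 0.002, -0.001]
ft_force: [-7.9, 10.2, 31.9]
width: 0.0493
grip_force: 60.0
```

Call:
move_arm(steps=[{"dx": 0,"dy": 0,"dz": 0,"spin": 0},{"dx": 0,"dy": 0,"dz": 0,"spin": 0},{"dx": 0,"dy": 0,"dz": 0,"spin": 0},{"dx": 0,"dy": 0,"dz": -1,"spin": 0},{"dx": 0,"dy": 0,"dz": -3,"spin": 0},{"dx": 0,"dy": 0,"dz": -4,"spin": 0},{"dx": -3,"dy": -2.5,"dz": -3,"spin": 0},{"dx": -3,"dy": -2.5,"dz": 0,"spin": 0},{"dx": 0,"dy": 0,"dz": 0,"spin": 0},{"dx": 0,"dy": 0,"dz": 0,"spin": 0},{"dx": 0,"dy": 0,"dz": 0,"spin": 0}], claw=6.2)

```text
time: 28.1
ee_pos: [0.4114, -0.2835, 0.3226]
eef_rot: [1.0, -0.0, 0.0, 0.0]
ft_force: [0.2, -0.6, 0.3]
width: 0.0622
grip_force: 0.0
```

Run:
```python
from h import *
c=shot("w8")
D={"h":np.array([[-.014,-.07],[.036,-.07],[.036,-.046],[.014,-.046],[.014,.07],[-.014,.07]])+[.5712,-.2848],
"t":np.array([[-.05,.046],[.05,.046],[.05,.02],[.014,.02],[.014,-.028],[-.014,-.028],[-.014,.02],[-.05,.02]])+[.4655,-.2441],
"g":np.array([[-.025,-.025],[.025,-.025],[.025,-.009],[.061,-.009],[.061,.009],[.025,.009],[.025,.025],[-.025,.025]])+[.4715,-.3334]}
im=cv2.resize(c["img"][:,:,::-1],(800,600),interpolation=cv2.INTER_CUBIC)
for P in D.values():
  for z,col in((.052,(0,255,0)),(.062,(0,0,255))):
    q=proj(c,np.c_[P,np.full(len(P),z)])*800/512; cv2.polylines(im,[q.round().astype(int)],True,col,1)
cv2.imwrite("pics/w8.png",im)
```

```text
28.1 [ 0.4114 -0.2835  0.3226]
```

View pics/w8.png

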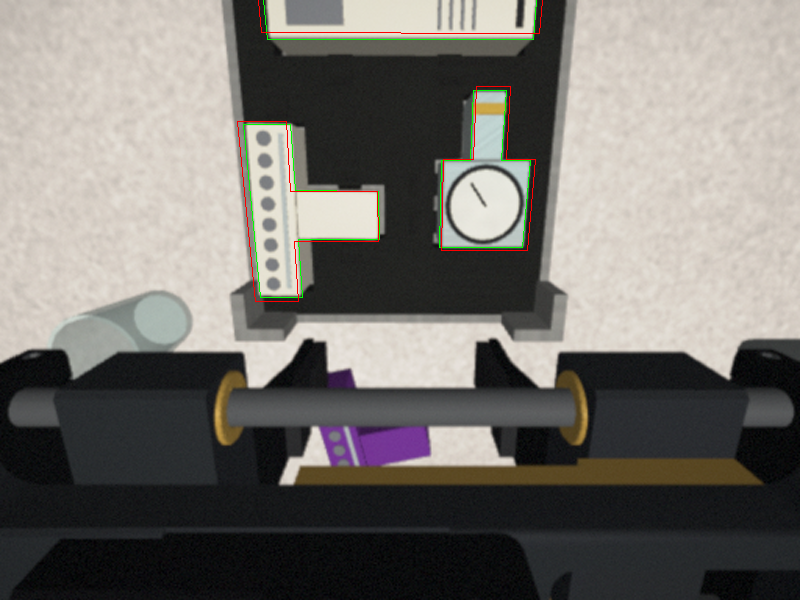

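All three parts match the seated (green) outlines: head at (262,210), gauge at (485,205), handle at (400,20). Now on to the tray.

Call:
move_arm(steps=[{"dx": 0.5,"dy": -4.2,"dz": -0.7,"spin": 0},{"dx": 0.5,"dy": -4.2,"dz": -0.7,"spin": 0},{"dx": 0.5,"dy": -4.2,"dz": -0.7,"spin": 0},{"dx": 0.5,"dy": -4.2,"dz": -0.7,"spin": 0},{"dx": 0.5,"dy": -4.2,"dz": -0.7,"spin": 0},{"dx": 0.5,"dy": -4.2,"dz": -0.7,"spin": 0},{"dx": 0.5,"dy": -4.2,"dz": -0.7,"spin": 0},{"dx": 0.5,"dy": -4.2,"dz": -0.7,"spin": 0},{"dx": 0.5,"dy": -4.2,"dz": -0.7,"spin": 0},{"dx": 0.5,"dy": -4.2,"dz": -0.7,"spin": 0},{"dx": 0.5,"dy": -4.2,"dz": -0.7,"spin": 0},{"dx": 0.5,"dy": -4.2,"dz": -0.7,"spin": 0}])

```text
time: 29.35
ee_pos: [0.4719, 0.2225, 0.4058]
eef_rot: [1.0, -0.001, -0.0, 0.001]
ft_force: [-0.7, -1.1, 0.2]
width: 0.062
grip_force: 0.0
```

Call:
move_arm(steps=[{"dx": 0.5,"dy": -4,"dz": 0,"spin": 0},{"dx": 0,"dy": -3,"dz": 0,"spin": -0.142},{"dx": 0,"dy": 0,"dz": 0,"spin": -0.143},{"dx": 0,"dy": 0,"dz": 0,"spin": -0.143},{"dx": 0,"dy": 0,"dz": 0,"spin": -0.143},{"dx": 0,"dy": 0,"dz": 0,"spin": -0.143},{"dx": 0,"dy": 0,"dz": 0,"spin": -0.143},{"dx": 0,"dy": 0,"dz": 0,"spin": -0.143},{"dx": 0,"dy": 0,"dz": 0,"spin": -0.143},{"dx": 0,"dy": 0,"dz": 0,"spin": -0.143},{"dx": 0,"dy": 0,"dz": 0,"spin": -0.143},{"dx": 0,"dy": 0,"dz": 0,"spin": -0.142}])

```text
time: 30.55
ee_pos: [0.4771, 0.2908, 0.4052]
eef_rot: [0.705, 0.709, -0.001, 0.0]
ft_force: [-0.3, 0.2, 0.2]
width: 0.062
grip_force: 0.0
```

Call:
move_arm(steps=[{"dx": 0,"dy": 0,"dz": 0,"spin": 0},{"dx": 0,"dy": 0,"dz": 0,"spin": 0},{"dx": 0,"dy": 0,"dz": 0,"spin": 0}])

```text
time: 30.85
ee_pos: [0.4764, 0.2908, 0.4058]
eef_rot: [0.708, 0.706, -0.0, 0.0]
ft_force: [0.7, 1.0, -0.1]
width: 0.0621
grip_force: 0.0
```

Run:
```python
from h import *
c=shot("w9");print((-c["R"].T@c["t"]).round(4),c["s"]["eef_rot"].round(3),c["s"]["joint_positions"].round(2))
cv2.imwrite("pics/w9.png",rect(c,.07,.34,.64,.2,.56,2000))
```

```text
30.85 [0.4764 0.2908 0.4058]
[0.4776 0.3653 0.3851] [ 0.708  0.706 -0.     0.   ] [-0.9   0.18  0.31  1.66 -0.06  1.31 -0.59]
```

View pics/w9.png

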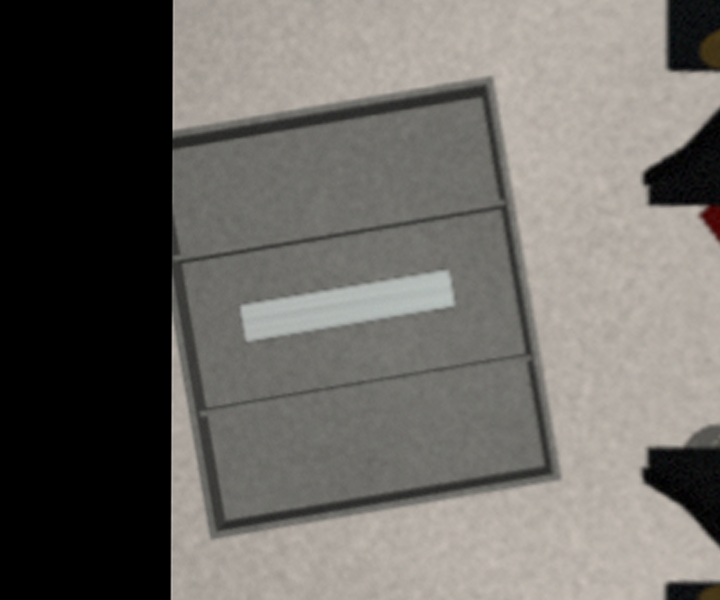

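On the bar-top plane (z = 70 mm) the bar has corners (241,306), (451,270), (455,305), (245,341). That gives centre (.4873,.386) and yaw 9.65°. The 107 mm length agrees with the 108 mm given.

Call:
move_arm(steps=[{"dx": 3.2,"dy": 0.4,"dz": 0,"spin": 0},{"dx": 3.2,"dy": 0.4,"dz": 0,"spin": 0},{"dx": 3.1,"dy": 0.3,"dz": 0,"spin": 0},{"dx": 0,"dy": 0,"dz": 2,"spin": -0.085},{"dx": 0,"dy": 0,"dz": 4,"spin": -0.086},{"dx": 0,"dy": 0,"dz": 4,"spin": 0},{"dx": 0,"dy": 0,"dz": 3,"spin": 0},{"dx": 0,"dy": 0,"dz": 0,"spin": 0},{"dx": 0,"dy": 0,"dz": 0,"spin": 0},{"dx": 0,"dy": 0,"dz": 0,"spin": 0}], claw=5)

```text
time: 31.9
ee_pos: [0.4876, 0.3863, 0.2786]
eef_rot: [0.644, 0.765, 0.002, 0.0]
ft_force: [0.7, -0.2, -0.0]
width: 0.0499
grip_force: 0.0
```

Call:
move_arm(steps=[{"dx": 0,"dy": 0,"dz": 3,"spin": 0},{"dx": 0,"dy": 0,"dz": 1.7,"spin": 0},{"dx": 0,"dy": 0,"dz": 0.5,"spin": 0},{"dx": 0,"dy": 0,"dz": 0,"spin": 0},{"dx": 0,"dy": 0,"dz": 0,"spin": 0}])

```text
time: 32.4
ee_pos: [0.4875, 0.3862, 0.2261]
eef_rot: [0.644, 0.765, 0.001, 0.0]
ft_force: [0.4, 0.2, 0.3]
width: 0.05
grip_force: 0.0
```

Call:
move_arm(steps=[{"dx": 0,"dy": 0,"dz": 0.2,"spin": 0},{"dx": 0,"dy": 0,"dz": 0,"spin": 0},{"dx": 0,"dy": 0,"dz": 0,"spin": 0},{"dx": 0,"dy": 0,"dz": 0,"spin": 0},{"dx": 0,"dy": 0,"dz": 0,"spin": 0},{"dx": 0,"dy": 0,"dz": 0,"spin": 0},{"dx": 0,"dy": 0,"dz": 0,"spin": 0}], claw=0, squeeze=60)

```text
time: 33.1
ee_pos: [0.487, 0.3858, 0.2224]
eef_rot: [0.644, 0.765, 0.0, -0.0]
ft_force: [-1.3, -0.1, 1.7]
width: 0.0192
grip_force: 60.0
```

Call:
move_arm(steps=[{"dx": 0,"dy": 0,"dz": -2,"spin": 0},{"dx": 0,"dy": 0,"dz": -3,"spin": 0},{"dx": 0,"dy": 0,"dz": -4,"spin": 0},{"dx": 0,"dy": 0,"dz": -4,"spin": 0},{"dx": 0,"dy": 0,"dz": -3,"spin": 0.084},{"dx": 0,"dy": 0,"dz": 0,"spin": 0.085},{"dx": 0,"dy": 0,"dz": 0,"spin": 0},{"dx": 0,"dy": 0,"dz": 0,"spin": 0},{"dx": 0,"dy": 0,"dz": 0,"spin": 0}])

```text
time: 34.0
ee_pos: [0.4867, 0.3857, 0.3807]
eef_rot: [0.706, 0.709, -0.001, -0.0]
ft_force: [-0.1, 0.1, -6.4]
width: 0.0192
grip_force: 60.0
```

Call:
move_arm(steps=[{"dx": -2,"dy": 0.1,"dz": 0,"spin": 0.004},{"dx": -3.5,"dy": 0.1,"dz": 0,"spin": 0},{"dx": -4,"dy": 0.11,"dz": 0,"spin": 0},{"dx": -4,"dy": 0.11,"dz": 0,"spin": 0},{"dx": -4,"dy": 0.11,"dz": 0,"spin": 0},{"dx": -4,"dy": 0.11,"dz": 0,"spin": 0},{"dx": -4,"dy": 0.11,"dz": 0,"spin": 0},{"dx": -4,"dy": 0.11,"dz": 0,"spin": 0},{"dx": -4,"dy": 0.11,"dz": 0,"spin": 0},{"dx": -4,"dy": 0.11,"dz": 0,"spin": 0},{"dx": -4,"dy": 0.11,"dz": 0,"spin": 0},{"dx": -4,"dy": 0.11,"dz": 0,"spin": 0}])

```text
time: 35.2
ee_pos: [0.4987, -0.0709, 0.3818]
eef_rot: [0.707, 0.707, -0.0, -0.0]
ft_force: [-0.5, 0.6, -7.0]
width: 0.0195
grip_force: 60.0
```

Call:
move_arm(steps=[{"dx": -4,"dy": 0.11,"dz": 0,"spin": 0},{"dx": -4,"dy": 0.11,"dz": 0,"spin": 0},{"dx": -4,"dy": 0.11,"dz": 0,"spin": 0},{"dx": -4,"dy": 0.11,"dz": 0,"spin": 0},{"dx": -3.5,"dy": 0.11,"dz": 0,"spin": 0},{"dx": -2,"dy": 0.11,"dz": 0,"spin": 0},{"dx": 0,"dy": 0,"dz": 0,"spin": 0},{"dx": 0,"dy": 0,"dz": 0,"spin": 0},{"dx": 0,"dy": 0,"dz": 0,"spin": 0},{"dx": 0,"dy": 0,"dz": 0,"spin": 0}])

```text
time: 36.2
ee_pos: [0.5056, -0.2832, 0.382]
eef_rot: [0.707, 0.707, 0.0, -0.0]
ft_force: [0.1, 0.3, -6.6]
width: 0.0194
grip_force: 60.0
```

Call:
move_arm(steps=[{"dx": -0.08,"dy": 0,"dz": 2,"spin": 0},{"dx": 0,"dy": 0,"dz": 3,"spin": 0},{"dx": 0,"dy": 0,"dz": 3,"spin": 0},{"dx": 0,"dy": 0,"dz": 1,"spin": 0},{"dx": 0,"dy": 0,"dz": 0,"spin": 0},{"dx": 0,"dy": 0,"dz": 0,"spin": 0},{"dx": 0,"dy": 0,"dz": 0,"spin": 0}])

```text
time: 36.9
ee_pos: [0.5058, -0.2853, 0.2939]
eef_rot: [0.708, 0.706, 0.001, 0.001]
ft_force: [-0.6, -0.3, -5.4]
width: 0.0194
grip_force: 60.0
```

Call:
move_arm(steps=[{"dx": 0,"dy": 0,"dz": 0.3,"spin": 0},{"dx": 0,"dy": 0,"dz": 0.3,"spin": 0},{"dx": 0,"dy": 0,"dz": 0.2,"spin": 0},{"dx": 0,"dy": 0,"dz": 0.2,"spin": 0},{"dx": 0,"dy": 0,"dz": 0,"spin": 0},{"dx": 0,"dy": 0,"dz": 0,"spin": 0}])

```text
time: 37.5
ee_pos: [0.5053, -0.285, 0.2822]
eef_rot: [0.708, 0.706, -0.0, -0.0]
ft_force: [0.1, 0.1, -6.4]
width: 0.0188
grip_force: 60.0
```

Call:
move_arm(steps=[{"dx": 0,"dy": 0,"dz": 0.2,"spin": 0},{"dx": 0,"dy": 0,"dz": 0.2,"spin": 0},{"dx": 0,"dy": 0,"dz": 0.1,"spin": 0},{"dx": 0,"dy": 0,"dz": 0,"spin": 0},{"dx": 0,"dy": 0,"dz": 0,"spin": 0}])

```text
time: 38.0
ee_pos: [0.5053, -0.2852, 0.2783]
eef_rot: [0.708, 0.706, 0.0, -0.0]
ft_force: [-6.8, 3.1, 8.1]
width: 0.0196
grip_force: 60.0
```

Call:
move_arm(steps=[{"dx": 0,"dy": 0,"dz": 0,"spin": 0},{"dx": 0,"dy": 0,"dz": 0,"spin": 0},{"dx": 0,"dy": 0,"dz": 0,"spin": 0},{"dx": 0,"dy": 0,"dz": 0,"spin": 0},{"dx": 0,"dy": 0,"dz": -1,"spin": 0},{"dx": 0,"dy": 0,"dz": -3,"spin": 0},{"dx": 0,"dy": 0,"dz": -4,"spin": 0},{"dx": 0,"dy": 0,"dz": -4,"spin": 0},{"dx": 3,"dy": 0,"dz": 0,"spin": 0},{"dx": 4,"dy": 0,"dz": 0,"spin": 0},{"dx": 4,"dy": 0,"dz": 0,"spin": 0},{"dx": 4,"dy": 0,"dz": 0,"spin": 0}], claw=5)

```text
time: 39.2
ee_pos: [0.5053, -0.1338, 0.3981]
eef_rot: [0.708, 0.706, 0.0, 0.0]
ft_force: [1.3, 0.2, -0.3]
width: 0.0501
grip_force: 0.0
```

Call:
move_arm(steps=[{"dx": 4,"dy": 0,"dz": 0,"spin": 0},{"dx": 4,"dy": 0,"dz": 0,"spin": 0},{"dx": 0,"dy": 0,"dz": 0,"spin": 0},{"dx": 0,"dy": 0,"dz": 0,"spin": 0},{"dx": 0,"dy": 0,"dz": 0,"spin": 0}])

```text
time: 39.7
ee_pos: [0.5057, -0.0563, 0.3977]
eef_rot: [0.708, 0.706, 0.0, 0.0]
ft_force: [0.7, 0.1, 0.5]
width: 0.0501
grip_force: 0.0
```

Run:
```python
from h import *
from bench import imaging
c=imaging.camera("side")
# outline of tray rim (z=.088) and bar (top z=.126) expected
C=np.array([.5055,-.2845])
def rc(a,b): return np.array([[-a,-b],[a,-b],[a,b],[-a,b]])+C
s=2.4; im=cv2.resize(c["img"][:,:,::-1],None,fx=s,fy=s,interpolation=cv2.INTER_CUBIC)
for (a,b,z) in((.115,.1,.088),(.01,.054,.126)):
    q=proj(c,np.c_[rc(a,b),np.full(4,z)])*s; cv2.polylines(im,[q.round().astype(int)],True,(0,255,0),1); print(q.round())
e=cv2.resize(imaging.camera("scene")["img"][:,:,::-1],(400,300))
o=im[460:922,400:1200].copy();cv2.imwrite("pics/fin.png",np.vstack([o,np.hstack([cv2.resize(e,(184,138)),np.zeros((138,616,3),np.uint8)])]));print(o.shape)
```

```text
[[ 696.  864.]
 [1016.  733.]
 [ 829.  559.]
 [ 569.  635.]]
[[815. 698.]
 [842. 689.]
 [751. 588.]
 [727. 595.]]
(462, 800, 3)
```

View pics/fin.png

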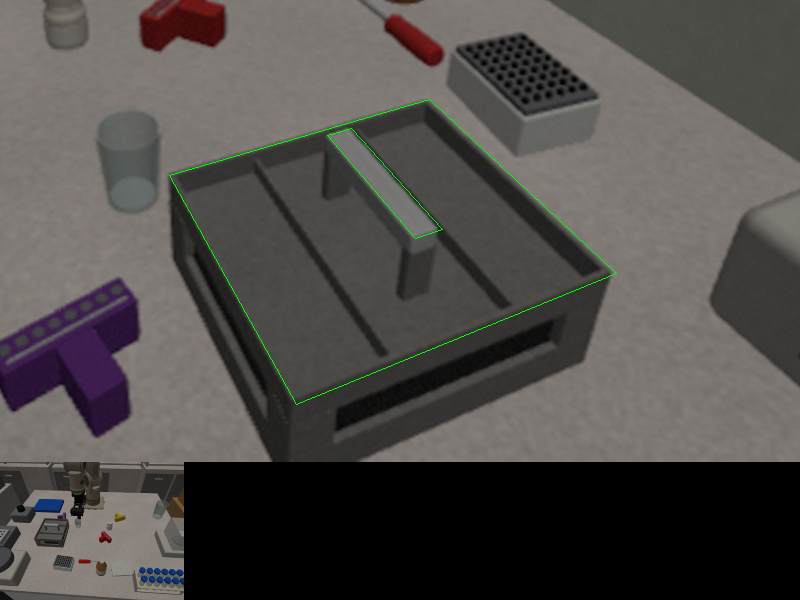

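The rim, corners (170,175), (430,100), (614,272), (297,404), lies on the predicted outline at z = 88 mm. So the tray is level and locked, and the visible bystanders still stand upright.

```bash
python3 -c "
from bench import job
print(job.close_job())"
```

```text
the job is handed in; nothing more can be done
None
```

The pipette handle, eight-channel head and gauge are pressed home in the foam and the tray sits level and locked on the case; I handed the job in at about 40 s of the 72 s allowed, though no verdict came back.

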